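# Roll a fresh roll of wrapping paper up the ramp into its bench cradle

## Robot

A 7-joint arm with a two-finger parallel gripper is mounted at the origin on the work surface. World frame = base frame: x ahead of the robot, y to its left, z up, the work surface at z = 0. Lengths are in m, angles in rad, forces in N, time in s.
With the tool pointing down it reaches from about 0.425 to 0.875 m from the base axis. Payload 4.7 kg.
Tool frame: the origin (TCP) lies midway between the tips of the shut fingers; the grasp point (between the pads) lies 19 mm behind it (ctrl.grip_depth is the distance from the TCP to the grasp point, in m); z points along the fingers, y is the direction in which the jaws open and shut (so a half turn about z gives the same grasp; the last joint's range is limited). The gripper opens to 87 mm and grips with 3 to 60 N. Pads are 19 mm wide; open, the fingers measure 117 mm over their backs; the gripper's body (75 mm by 190 mm) begins 51 mm behind the grasp point.
Start: joints at [1.208, 0.321, -0.07, 1.45, 0.023, 1.371, -0.057], TCP at [0.239, -0.604, 0.223] pointing down, gripper open.
Joint ranges: [-2.86, 2.86], [-0.3, 2.09], [-1.38, 1.24], [0.06, 2.45], [-1.56, 4.7], [0.09, 2.05], [-2.69, 2.69]. Speed limits (rad/s): [2.57, 2.57, 3.14, 3.14, 3.14, 3.14, 3.14].

## Interface

Orientations are given as a rotation vector (axis times angle).
In Python, from bench import ctrl gives the robot as it stands. The module is installed in compiled form; this text tells all that it offers.
- The arm moves only by the shell command python3 -m inch 'ROWS' [FORCE]. ROWS is JSON, a list of rows, each a list of 5 numbers: the opening, from -1 (shut) to 1 (fully open), so that 0 is half open, then the shift along the tool's x, y, z in mm, then the turn about the tool's z in rad. In form: [[fingers, tx, ty, tz, twist], ...]. A call has 1 to 5 rows; each row shifts and turns the pose as measured when the row begins, along the tool's axes as they then stand; what a row does not reach is not made up. A row lasts 1/8 s, in which the tool goes at most 62.5 mm and 10.7 degrees, less where a joint would pass 70% of its speed; a pose out of reach is approached as far as the arm can. A call is refused whole if a number of a shift passes 62.5 or a number of a turn 0.188, either way. A call with a gripper value outside its range is refused whole. The fingers move at their own pace and stop on an object; FORCE is the grip in N (left out, the last holds). Time passes only in rows, so rows that do not move let the fingers close. It gives the time, the measured TCP pose, the force and the opening at its end, in the units of the state.
- ctrl.get_state(): the state, without advancing time (a new reading comes with each control period).
- ctrl.get_image(name): name is "side" or "top"; returns a dict with "color" (400x640x3 uint8, red, green, blue), "range_z" (400x640 float32, m along the optical axis (not along the pixel's ray), 0 where there is no reading), "K" (3x3 intrinsics, pixels), "R" (3x3) and "t" (3): a world point X has camera coordinates R X + t. Camera axes: x right, y down, z forward; pixel columns grow to the right and rows downward; lengths in m; the calibration is good to about 2 mm. A picture is of the moment at which its call begins.
- ctrl.close_job(): hands the job in, once; it reports no verdict.
The state is a dict: "time": time; "joint_positions": joint angles; "qd": joint speeds; "joint_torque": joint torques, N m; "position": TCP position; "tool_rot": TCP orientation; "ft_force": force on the tool from outside, world axes, zero at the start; "torque": the same for the moment, N m; "grip_width": opening from 0.0 (shut) to 1.0 (fully open).
Only numpy, scipy, OpenCV 4.12 (cv2) and the standard library are available. Lean on these libraries where they do the work, as an engineer would, in place of code of your own. Each camera call takes 0.05 s, during which the arm holds its last target. There are 200 camera calls.

## Task

Push the gold roll of wrapping paper up the cradle's ramp, without picking it up and without letting it roll back down, until it drops between the two rollers in front of the stop plate. Then push the blue side guide along until the roll is snug between the guide and the fixed side plate. Leave the chocolate mould, jar, tin and piping nozzle where they stand.

Things in the scene. Friction and masses are not known exactly. Their poses are not given: they have to be found in the camera images.
- cradle: aluminium bench cradle for paper rolls, fixed. Origin on the bench right under the axis of a seated roll; x points up the ramp, z up, y along the rollers to the fixed side plate. In its frame (mm): side plate 95 high, x -41 to 47, inner face at y = 98; stop plate with serrated top 85 high, face at x = 43; at the open side (y = -153) only a low bracket 26 high
- ramp_foot (a point): foot of the ramp, where it begins flush with the bench: x = -165, y = 0 mm in the cradle's frame; axes as the cradle's. The plane ramp rises at 9.3 degrees to 22 mm height at x = -30 mm and spans y = -134 to 102 mm, with side skirts about 8 mm proud of it. The roll rolls back down it when let go
- seat (a point): axis of a properly seated roll: x = 0, y = 18, z = 57 mm in the cradle's frame; axes as the cradle's. The roll rests on two free-turning rollers of 20 mm diameter (along y, axes at x = -24 and 24, height 13). It drops about 6 mm into this seat after crossing the front roller and then stays by itself
- roll: firm sealed roll of smooth gold wrapping paper, white band round its middle: cylinder, 80 mm diameter, 160 mm long, 0.44 to 0.69 kg, sliding friction on bench and cradle about 0.35. Origin on its axis at mid-length; its y axis is its length axis (x and z turn as it rolls). Starts lying on the bench before the ramp's foot, not quite square to it and a little to one side; rolls easily
- guide (a joint): position of the blue side guide (m): 0 at the outer end of its travel, growing to 0.085 as it moves along the cradle's +y towards the fixed side plate. The inner face of its disc is at y = -125 mm + this value, so the roll is snug at about 0.063. Slides at about 1.5 N and stays where left; shoving the roll along takes about 4 N in all
- guide_push (a point): point on the outer (-y) face of the guide's upright blue disc, at the cradle's x = 0, 75 mm above the bench; axes as the cradle's. Disc 72 mm in diameter, 5 mm thick, centre 57 mm above the bench, top at 93 mm. Outside it a foot reaches 30 mm outwards with a rib up to 49 mm above the bench; above that the outer face is free
- mould: pale polycarbonate praline mould, 135 x 275 x 23 mm, lying filled behind the stop plate, origin at the centre of its underside; bystander
- jar: small amber jar with steel cap, 50 mm diameter, 75 mm high, standing, origin at the centre of its underside; bystander
- tin: dark red gift tin with gold band, 62 mm diameter, 64 mm high, standing, origin at the centre of its underside; bystander
- nozzle: steel piping nozzle, a cone 32 mm wide at the foot and 50 mm high, standing, origin at the centre of its underside; bystander
Things that resemble listed ones, but are neither listed nor needed, are in the scene too. What is meant by the roll is not pink, and is the larger of those in its own colour.

How it is judged:
By the outcome, as a careful person would: the job done as asked, in the order asked, and still so for the second after the job is handed in, with the robot touching nothing.
It also fails if it takes over 64 s, if anything falls off the work surface, if the arm or the gripper's body presses on something with over 40 N, if the wrist force passes 120 N, or if a joint passes its speed limit or range.

## Working session

There is one attempt and no reset: what is moved stays moved. The work goes in short steps, Python scripts to look and compute and a shell command to move; the robot and the scene stay as the last step left them, time stands still between calls to the robot, and variables do not carry over. Pictures are saved under pics/ and viewed, about 8 in all and at most 12, crops included, and the job is handed in when it is done.

```bash
mkdir -p pics
cat > h.py <<'E'
import numpy as np, cv2
from bench import ctrl
def grab(n,f=None):
    im=ctrl.get_image(n)
    if f: cv2.imwrite('pics/'+f,im['color'][:,:,::-1])
    return im
def pts(im):
    z=im['range_z'];K=im['K'];v,u=np.mgrid[:z.shape[0],:z.shape[1]]
    c=np.stack([(u-K[0,2])/K[0,0]*z,(v-K[1,2])/K[1,1]*z,z],-1)
    return (c-im['t'])@im['R']
E
python3 - <<'E'
from h import *
a=grab('top');b=grab('side')
np.savez('first.npz',**{n+k:v for n,i in(('top',a),('side',b)) for k,v in i.items()})
cv2.imwrite('pics/t0.png',a['color'][:,:,::-1]);cv2.imwrite('pics/s0.png',b['color'][:,:,::-1])
for i in (a,b): print(i['K'].round(1).tolist(),(-i['R'].T@i['t']).round(3),i['R'].round(2).tolist())
print(ctrl.get_state())
E
```

```text
[[483.2, 0.0, 317.7], [0.0, 483.2, 203.5], [0.0, 0.0, 1.0]] [ 0.489 -0.005  1.169] [[0.0, -1.0, 0.01], [-1.0, -0.01, -0.05], [0.05, -0.01, -1.0]]
[[379.9, 0.0, 319.1], [0.0, 379.9, 204.2], [0.0, 0.0, 1.0]] [ 0.384 -0.507  0.734] [[0.96, -0.28, 0.01], [-0.22, -0.76, -0.61], [0.18, 0.58, -0.79]]
{'time': 0.1, 'joint_positions': array([ 1.20813705,  0.3217359 , -0.07008793,  1.45155299,  0.02258497,
        1.37075317, -0.05688387]), 'qd': array([-5.86770978e-04, -2.56625925e-03, -5.68453441e-05, -2.55617114e-03,
       -7.27623192e-04, -1.63300403e-03,  7.59488280e-04]), 'joint_torque': array([ 1.01475653e-04, -4.92572021e+01, -4.05946244e-01, -3.13399494e+01,
       -6.44566328e-02,  3.94958979e-02,  6.88272530e-05]), 'position': array([ 0.23892719, -0.60397943,  0.22157931]), 'tool_rot': array([-3.08441273e+00, -5.88083020e-01,  6.04249044e-04]), 'ft_force': array([-0.87810016,  0.54070033, -0.13805938]), 'torque': array([-0.03747017, -0.02554238, -0.07762761]), 'grip_width': 1.0002378223943587}
```

View pics/t0.png

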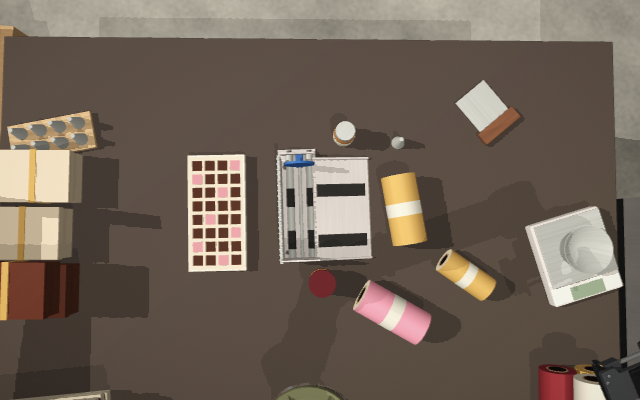

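View pics/s0.png

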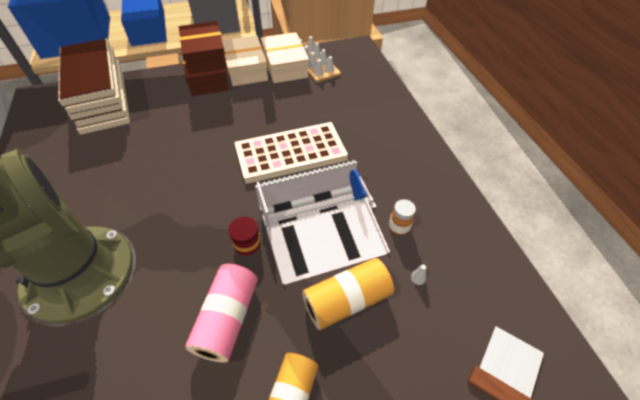

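The top view shows the large gold roll at (403,209). Other things that could be taken for it are the small gold roll at (466,275) and the pink roll at (393,312). By description (gold, the larger one) it is the one at (403,209). The cradle is at (325,207), with its ramp foot on the right (u≈370), stop plate on the left (u≈280), blue disc at (299,163) and side plate at v≈262. In the side view the roll is at (348,293) and the disc at (358,186).

Run:
```python
from h import *
d=np.load('first.npz')
I={n:{k:d[n+k] for k in('color','range_z','K','R','t')} for n in('top','side')}
roi={'top':((370,440),(160,255)),'side':((295,400),(250,335))}
roc={'top':((270,380),(140,275)),'side':((240,395),(155,285))}
for n,im in I.items():
    P=pts(im);hsv=cv2.cvtColor(im['color'],cv2.COLOR_RGB2HSV);ok=im['range_z']>0
    def m(r):
        k=np.zeros(ok.shape,bool);k[r[1][0]:r[1][1],r[0][0]:r[0][1]]=1;return k&ok
    r=m(roi[n])&(P[...,2]>.025)&(P[...,2]<.1)&(hsv[...,2]>90)
    gold=r&(hsv[...,0]>12)&(hsv[...,0]<28)&(hsv[...,1]>80)
    wh=m(roi[n])&(P[...,2]>.03)&(hsv[...,1]<80)&(hsv[...,2]>150)
    q=P[gold];c,s,a=cv2.minAreaRect(q[:,:2].astype(np.float32)*1000) 
    print(n,'gold rect',c,s,a,'ztop',np.percentile(q[:,2],99),'band',np.median(P[wh],0),wh.sum())
    # roll axis from points near top crest
    t=q[q[:,2]>np.percentile(q[:,2],99)-.012]
    print(' crest line',cv2.fitLine(t[:,:2].astype(np.float32),cv2.DIST_L2,0,.01,.01).ravel())
    b=m(roc[n])&(hsv[...,0]>95)&(hsv[...,0]<130)&(hsv[...,1]>120)&(hsv[...,2]>50)
    q=P[b];print(' blue',len(q),np.percentile(q,[2,50,98],axis=0).round(4).tolist())
    mc=m(roc[n])
    for lo,hi in((.076,.088),(.089,.1)):
        k=mc&(P[...,2]>lo)&(P[...,2]<hi)&~b;q=P[k]
        print(' h',lo,len(q),np.percentile(q,[3,50,97],axis=0).round(4).tolist())
    if n=='top':
        k=m(((318,378),(150,265)))&(P[...,2]>.001)&(P[...,2]<.03)&(hsv[...,1]<60)&(hsv[...,2]>120)
        rc=cv2.minAreaRect(P[k][:,:2].astype(np.float32)*1000);print(' ramp',rc,cv2.boxPoints(rc).round(1).tolist())
        # slope plane
        q=P[k&(P[...,2]>.003)];A=np.c_[q[:,:2],np.ones(len(q))];s=np.linalg.lstsq(A,q[:,2],rcond=None)[0];print(' plane',s,np.degrees(np.arctan(np.hypot(*s[:2]))),np.degrees(np.arctan2(s[1],s[0])))
        for nm,u,v in(('jar',344,131),('nozzle',398,142),('tin',322,283)): print(nm,P[v,u].round(3))
c=I['side']['color'][150:345,180:440,::-1];cv2.imwrite('pics/c0.png',cv2.resize(c,None,fx=3,fy=3)[:600])
```

```text
top gold rect (529.3191528320312, -218.3104248046875) (160.6375732421875, 80.22616577148438) 10.665037155151367 ztop 0.08347736873003239 band [ 0.52781809 -0.21145933  0.07557637] 456
 crest line [ 0.9844282   0.17578712  0.529349   -0.21756297]
 blue 192 [[0.6286, -0.0049, 0.0216], [0.6309, 0.0255, 0.0667], [0.6571, 0.0562, 0.0946]]
 h 0.076 326 [[0.4139, 0.0203, 0.0786], [0.5248, 0.0681, 0.0829], [0.6406, 0.074, 0.0871]]
 h 0.089 82 [[0.4103, -0.0194, 0.0895], [0.4127, 0.0238, 0.0945], [0.4918, 0.0679, 0.0981]]
 ramp ((532.53662109375, -83.74322509765625), (247.34927368164062, 130.3997039794922), 0.8600618243217468) [[407.8999938964844, -20.399999618530273], [409.8999938964844, -150.8000030517578], [657.2000122070312, -147.10000610351562], [655.2000122070312, -16.700000762939453]]
 plane [-0.0058256   0.14693375  0.02620106] 8.36534583685926 92.27046236375061
jar [ 0.705 -0.078  0.075]
nozzle [ 0.687 -0.207  0.041]
tin [ 0.359 -0.029  0.063]
side gold rect (531.2503051757812, -222.58984375) (161.5122833251953, 77.9543228149414) 10.04690170288086 ztop 0.08009697704235966 band [ 0.53256215 -0.23204778  0.07357037] 643
 crest line [ 0.9846492   0.17454526  0.5281059  -0.22455685]
 blue 270 [[0.6307, -0.0106, 0.0186], [0.6324, 0.0201, 0.0607], [0.6573, 0.054, 0.0916]]
 h 0.076 987 [[0.4137, -0.2255, 0.0762], [0.5587, -0.2025, 0.0786], [0.6332, 0.0703, 0.0848]]
 h 0.089 68 [[0.4112, -0.0238, 0.0905], [0.414, 0.0155, 0.0932], [0.6354, 0.0589, 0.0961]]
```

View pics/c0.png

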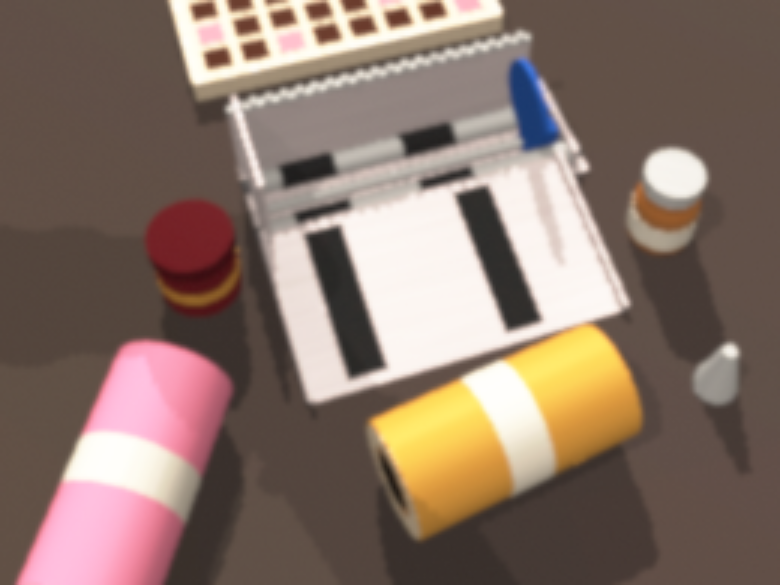

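The crop confirms the large gold roll with its white band, lying right in front of the ramp, its far end nearer the foot. Roll axis is at about (0.530,-0.219), top at z≈0.08, yawed 10°. Cradle axis x is at about 91° in the world frame, origin about (0.513,0.023). The plan is to push with both open fingers (tool y along the roll), which also squares it.

```bash
python3 -m inch '[[1,40,-18,0,-0.1],[1,50,-22,0,0],[1,50,-22,0,0],[1,50,-22,0,0],[1,50,-22,0,0]]'; python3 -m inch '[[1,50,-22,0,0],[1,50,-22,0,0],[1,0,0,0,-0.18],[1,0,0,0,-0.18],[1,0,0,0,-0.18]]'
```

```text
time: 0.72
position: [0.4055, -0.4007, 0.2179]
tool_rot: [-3.051, -0.728, 0.007]
ft_force: [0.4, -0.9, 0.9]
grip_width: 0.999
time: 1.35
position: [0.4801, -0.3053, 0.2158]
tool_rot: [-2.725, -1.543, 0.004]
ft_force: [-0.8, 0.3, 0.5]
grip_width: 1.0
```

```bash
python3 -m inch '[[1,0,0,0,-0.187],[1,0,0,0,-0.187],[1,0,0,0,-0.187],[1,0,0,0,0],[1,0,0,0,0]]'
```

```text
time: 1.98
position: [0.4788, -0.3043, 0.2134]
tool_rot: [-2.194, -2.228, 0.0]
ft_force: [0.5, -1.2, -0.1]
grip_width: 1.004
```

```bash
python3 -m inch '[[1,-6,51,0,0],[1,0,0,0,0],[1,0,0,55,0],[1,0,0,55,0],[1,0,0,40,0]]'; python3 -m inch '[[1,0,0,20,0],[1,0,0,0,0]]'
python3 - <<'E'
from h import *
a=grab('top','t1.png');b=grab('side')
cv2.imwrite('pics/b1.png',np.hstack([cv2.resize(a['color'][130:300,260:460],None,fx=2,fy=2),cv2.resize(b['color'][130:300,240:440],None,fx=2,fy=2)])[:,:,::-1])
E
```

```text
time: 2.6
position: [0.5304, -0.3106, 0.0621]
tool_rot: [-2.213, -2.219, 0.001]
ft_force: [0.0, 0.5, -0.1]
grip_width: 1.001
time: 2.85
position: [0.5261, -0.3095, 0.0378]
tool_rot: [-2.212, -2.209, 0.005]
ft_force: [0.4, 0.6, -0.2]
grip_width: 1.0
```

View pics/b1.png

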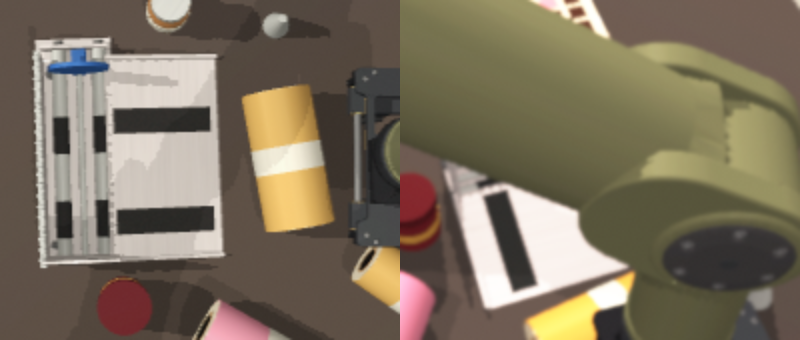

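The top view shows the gripper behind the roll, crop (375,155), with both fingers facing it and nothing touching. The arm blocks the side view. I'll lower slightly and push slowly.

```bash
python3 -m inch '[[1,20,0,8,-0.015],[1,5,0,0,0],[1,5,0,0,0],[1,5,0,0,0],[1,5,0,0,0]]'; python3 -m inch '[[1,5,0,0,0],[1,5,0,0,0],[1,5,0,0,0],[1,5,0,0,0],[1,5,0,0,0]]'
python3 - <<'E'
from h import *
a=grab('top','t2.png');P=pts(a);h=cv2.cvtColor(a['color'],cv2.COLOR_RGB2HSV)
k=(h[...,0]>12)&(h[...,0]<28)&(h[...,1]>80)&(P[...,2]>.03)&(P[...,2]<.11)&(P[...,0]>.43)&(P[...,0]<.63)&(P[...,1]>-.35)&(P[...,1]<.1)
print(cv2.minAreaRect(P[k][:,:2].astype(np.float32)*1000),np.percentile(P[k][:,2],98))
E
```

```text
time: 3.58
position: [0.53, -0.2684, 0.036]
tool_rot: [-2.202, -2.235, 0.002]
ft_force: [-0.2, 0.8, -0.4]
grip_width: 1.0
time: 4.2
position: [0.5296, -0.242, 0.0361]
tool_rot: [-2.202, -2.234, 0.002]
ft_force: [-0.5, -1.2, 0.2]
grip_width: 1.003
((523.253662109375, -183.22811889648438), (160.61729431152344, 82.48601531982422), 9.386906623840332) 0.08263425374706743
```

```bash
cat > look.py <<'E'
from h import *
import sys
a=grab('top',sys.argv[1]);P=pts(a);h=cv2.cvtColor(a['color'],cv2.COLOR_RGB2HSV)
k=(h[...,0]>12)&(h[...,0]<28)&(h[...,1]>80)&(P[...,2]>.03)&(P[...,2]<.13)&(P[...,0]>.41)&(P[...,0]<.63)&(P[...,1]>-.35)&(P[...,1]<.1)
print('roll',cv2.minAreaRect(P[k][:,:2].astype(np.float32)*1000),np.percentile(P[k][:,2],98))
E
python3 -m inch '[[1,5,0,0,0],[1,5,0,0,0],[1,5,0,0,0],[1,5,0,0,0],[1,5,0,0,0]]'; python3 look.py t3.png;python3 -m inch '[[1,5,0,0,0],[1,5,0,0,0],[1,5,0,0,0],[1,5,0,-1,0],[1,5,0,-1,0]]'; python3 look.py t4.png
```

```text
time: 4.88
position: [0.5293, -0.2147, 0.0362]
tool_rot: [-2.202, -2.235, 0.001]
ft_force: [-0.3, -0.5, 0.9]
grip_width: 0.999
roll ((520.8959350585938, -156.1783905029297), (164.5721893310547, 81.8515625), 9.841736793518066) 0.08425146441493934
time: 5.55
position: [0.5293, -0.1901, 0.0391]
tool_rot: [-2.204, -2.237, 0.004]
ft_force: [-0.6, -3.2, 1.5]
grip_width: 0.998
roll ((506.57733154296875, -217.0537872314453), (277.9588928222656, 169.22976684570312), 85.39244842529297) 0.08608326201850601
```

```bash
sed -i '/^print/i n,l,s,_=cv2.connectedComponentsWithStats(cv2.morphologyEx(k.astype(np.uint8),cv2.MORPH_CLOSE,np.ones((15,15))));k=k\&(l==1+s[1:,4].argmax())' look.py
python3 look.py t5.png; python3 -m inch '[[1,5,0,-1,0],[1,5,0,-1,0],[1,5,0,-1,0],[1,5,0,-1,0],[1,5,0,-1,0]]'; python3 look.py t6.png; python3 -c "
import cv2;cv2.imwrite('pics/t6c.png',cv2.resize(cv2.imread('pics/t6.png')[130:300,260:460],None,fx=3,fy=3))"
```

```text
roll ((513.58837890625, -131.75039672851562), (160.6681365966797, 79.2866439819336), 7.716466426849365) 0.08696055257572462
time: 6.28
position: [0.5287, -0.1638, 0.0446]
tool_rot: [-2.204, -2.237, 0.004]
ft_force: [-1.1, -3.9, 1.9]
grip_width: 1.001
roll ((513.1612548828125, -108.72409057617188), (158.4722442626953, 75.7651138305664), 0.8990153074264526) 0.08927516413074169
```

View pics/t6c.png

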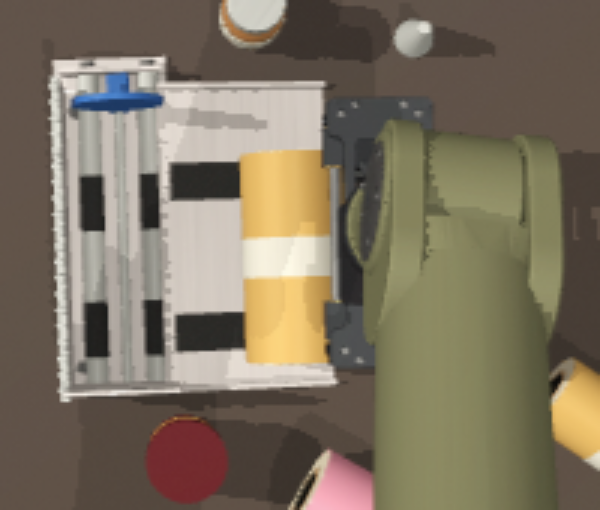

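The roll is square on the ramp at crop (285,257), with both fingers behind it, and clear of skirts and guide. I'll keep pushing with less rise.

```bash
python3 -m inch '[[1,5,0,1,0],[1,5,0,0,0],[1,5,0,0,0],[1,5,0,0,0],[1,5,0,0,0]]'; python3 -m inch '[[1,5,0,0,0],[1,5,0,0,0],[1,5,0,0,0],[1,5,0,0,0],[1,5,0,0,0]]'; python3 look.py t7.png
```

```text
time: 6.95
position: [0.5286, -0.1368, 0.0437]
tool_rot: [-2.205, -2.237, 0.004]
ft_force: [0.0, -2.7, 2.3]
grip_width: 1.003
time: 7.58
position: [0.528, -0.1099, 0.0436]
tool_rot: [-2.204, -2.237, 0.004]
ft_force: [0.4, -2.8, 1.3]
grip_width: 0.998
roll ((512.1495361328125, -48.44643783569336), (160.04629516601562, 58.513038635253906), 0.2603163719177246) 0.0982364182029642
```

```bash
python3 -m inch '[[1,5,0,-0.5,0],[1,5,0,-0.5,0],[1,5,0,-0.5,0],[1,5,0,-0.5,0],[1,5,0,-0.5,0]]'; python3 -m inch '[[1,5,0,0,0],[1,5,0,0,0],[1,5,0,0,0],[1,4,0,0,0],[1,4,0,0,0]]'; python3 look.py t8.png
```

```text
time: 8.25
position: [0.5275, -0.0825, 0.0462]
tool_rot: [-2.204, -2.237, 0.003]
ft_force: [-0.1, -3.8, 2.0]
grip_width: 1.001
time: 8.88
position: [0.5267, -0.0569, 0.046]
tool_rot: [-2.202, -2.236, 0.003]
ft_force: [-0.3, -1.0, 0.3]
grip_width: 1.003
roll ((511.721923828125, 7.05744743347168), (159.1945343017578, 54.83122253417969), 1.467707872390747) 0.10617270671044247
```

```bash
for i in 1; do python3 -m inch '[[1,4,0,0,0],[1,4,0,0,0],[1,4,0,0,0]]'; done; python3 look.py t9.png;  python3 -m inch '[[1,4,0,0,0],[1,4,0,0,0],[1,3,0,0,0]]'; python3 look.py t10.png
```

```text
time: 9.3
position: [0.5258, -0.0409, 0.0453]
tool_rot: [-2.198, -2.235, 0.001]
ft_force: [-0.3, -0.3, -0.4]
grip_width: 1.0
roll ((510.83746337890625, 30.719606399536133), (160.47230529785156, 60.20899200439453), 3.713920831680298) 0.10024346750877033
time: 9.72
position: [0.5255, -0.0303, 0.0454]
tool_rot: [-2.198, -2.237, 0.003]
ft_force: [-0.1, -5.2, 0.8]
grip_width: 0.996
roll ((511.0172424316406, 37.689613342285156), (160.40464782714844, 50.582828521728516), 3.891062021255493) 0.1002469648373654
```

The roll's top dropped about 6 mm, so it has seated. I'll back off and check.

```bash
python3 -m inch '[[1,-10,0,0,0],[1,-30,0,0,0],[1,-40,0,-20,0],[1,-40,0,-40,0],[1,-40,0,-50,0]]';python3 -m inch '[[1,-40,0,-50,0],[1,0,0,0,0]]'; python3 look.py t11.png; python3 -c "
import cv2;cv2.imwrite('pics/t11c.png',cv2.resize(cv2.imread('pics/t11.png')[120:300,260:460],None,fx=3,fy=3))"
```

```text
time: 10.4
position: [0.5268, -0.189, 0.1519]
tool_rot: [-2.184, -2.235, -0.001]
ft_force: [2.0, -0.1, 0.4]
grip_width: 1.0
time: 10.65
position: [0.5295, -0.2349, 0.205]
tool_rot: [-2.198, -2.232, -0.005]
ft_force: [-1.3, 0.1, 0.3]
grip_width: 1.0
roll ((511.3878173828125, 21.338529586791992), (160.3363494873047, 79.72491455078125), 2.2307209968566895) 0.09963835403083866
```

View pics/t11c.png

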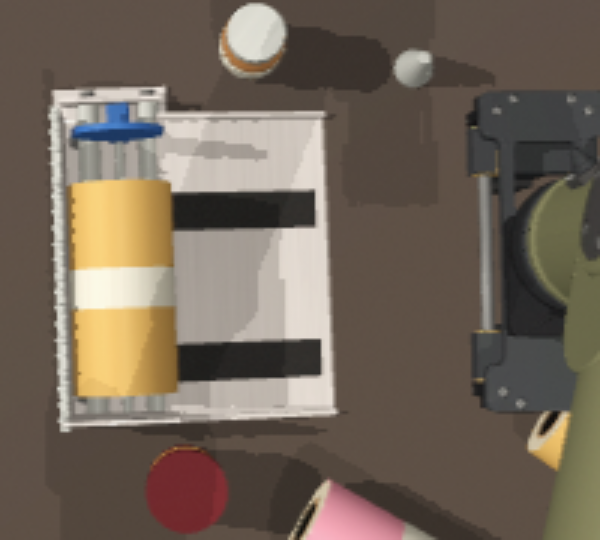

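Viewed 6 so far. The roll is seated: centre (0.511,0.021), top dropped, tight to the stop plate side at crop (123,288), and it stays after release. The blue disc is at crop (118,131). Next, shut the fingers and go outside the disc.

```bash
python3 -m inch '[[-1,40,25,-5,0],[-1,40,25,0,0],[-1,40,25,0,0],[-1,40,25,0,0],[-1,40,25,0,0]]';python3 -m inch '[[-1,40,25,0,0],[-1,20,10,0,0],[-1,0,0,0,0]]'
```

```text
time: 11.32
position: [0.6475, -0.0229, 0.2008]
tool_rot: [-2.187, -2.218, 0.002]
ft_force: [-0.1, -0.3, -0.6]
grip_width: 0.517
time: 11.7
position: [0.6789, 0.051, 0.195]
tool_rot: [-2.162, -2.225, 0.005]
ft_force: [0.5, 0.5, -0.4]
grip_width: 0.172
```

```bash
python3 -m inch '[[-1,-26,17,0,0],[-1,0,0,40,0],[-1,0,0,40,0],[-1,0,0,0,0],[-1,0,0,0,0]]'
python3 - <<'E'
from h import *
a=grab('top');b=grab('side')
P=pts(a);h=cv2.cvtColor(a['color'],cv2.COLOR_RGB2HSV)
k=(h[...,0]>95)&(h[...,0]<130)&(h[...,1]>120)&(h[...,2]>50);k[:140]=0;k[180:]=0;k[:,:270]=0;k[:,330:]=0
print(k.sum(),np.percentile(P[k],[2,50,98],axis=0).round(3).tolist() if k.any() else '')
cv2.imwrite('pics/b2.png',np.hstack([cv2.resize(a['color'][110:280,240:440],None,fx=2,fy=2),cv2.resize(b['color'][110:280,240:440],None,fx=2,fy=2)])[:,:,::-1])
E
```

```text
time: 12.32
position: [0.6905, 0.0235, 0.1101]
tool_rot: [-2.161, -2.222, 0.012]
ft_force: [0.4, -0.5, 0.7]
grip_width: 0.004
0
```

View pics/b2.png

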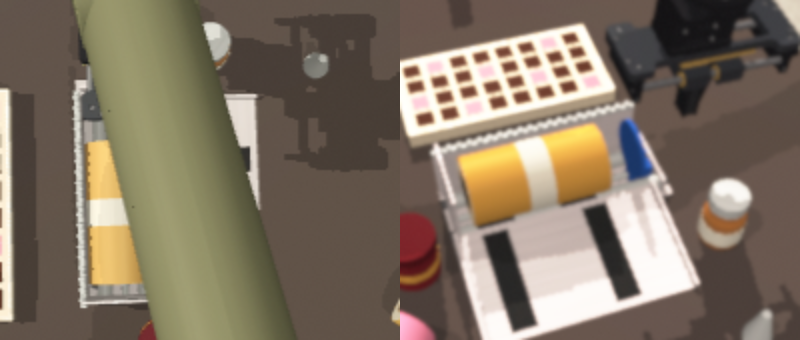

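The side view shows the shut fingers at crop (690,90), outside the blue disc (635,150) and above its foot. The jar is clear. I'll lower and push.

```bash
python3 -m inch '[[-1,0,0,25,0],[-1,0,0,19,0],[-1,0,-10,0,0],[-1,0,-10,0,0],[-1,0,-10,0,0]]'; python3 -m inch '[[-1,0,-6,0,0],[-1,0,-6,0,0],[-1,0,-6,0,0],[-1,0,-6,0,0]]'
python3 - <<'E'
from h import *
b=grab('side')
cv2.imwrite('pics/b3.png',cv2.resize(b['color'][110:280,240:440],None,fx=3,fy=3)[:,:,::-1])
E
```

```text
time: 13.05
position: [0.6614, 0.0244, 0.0726]
tool_rot: [-2.166, -2.227, 0.001]
ft_force: [0.4, -0.1, -0.3]
grip_width: 0.006
time: 13.55
position: [0.6369, 0.0235, 0.0751]
tool_rot: [-2.169, -2.23, -0.003]
ft_force: [2.0, -0.1, -1.5]
grip_width: 0.007
```

View pics/b3.png

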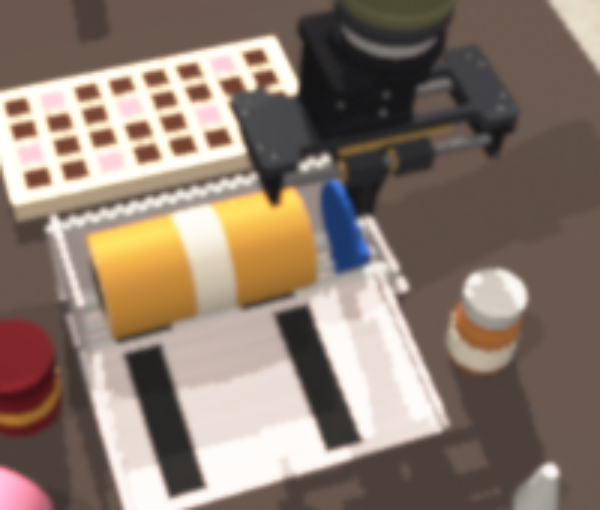

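Contact is made (2 N) and the disc is moving towards the roll, crop (345,225). Continuing.

```bash
python3 -m inch '[[-1,0,-6,1,0],[-1,0,-6,1,0],[-1,0,-6,1,0],[-1,0,-5,1,0],[-1,0,-4,1,0]]'; python3 -m inch '[[-1,0,-3,1,0],[-1,0,-3,1,0],[-1,0,-3,0.5,0]]';python3 - <<'E'
from h import *
b=grab('side','s3.png');P=pts(b);h=cv2.cvtColor(b['color'],cv2.COLOR_RGB2HSV)
k=(h[...,0]>95)&(h[...,0]<130)&(h[...,1]>120)&(P[...,2]<.11)&(abs(P[...,1]-.03)<.06)&(P[...,0]>.5)&(P[...,0]<.68)
print('blue',k.sum(),np.percentile(P[k],[2,50,98],axis=0).round(3).tolist())
k=(h[...,0]>12)&(h[...,0]<28)&(h[...,1]>80)&(P[...,2]>.03)&(P[...,2]<.13)&(P[...,0]>.38)&(P[...,0]<.68)&(abs(P[...,1]-.02)<.06)
print('roll',cv2.minAreaRect(P[k][:,:2].astype(np.float32)*1000),np.percentile(P[k],[.5,99.5],axis=0).round(3))
E
```

```text
time: 14.22
position: [0.609, 0.0229, 0.0716]
tool_rot: [-2.17, -2.231, -0.006]
ft_force: [1.0, -0.2, 0.6]
grip_width: 0.011
time: 14.6
position: [0.6021, 0.0227, 0.0706]
tool_rot: [-2.173, -2.234, -0.013]
ft_force: [4.4, -0.5, 2.0]
grip_width: 0.006
blue 45 [[0.594, -0.012, 0.013], [0.608, 0.015, 0.049], [0.616, 0.025, 0.097]]
roll ((509.39630126953125, 21.526325225830078), (160.7871856689453, 86.72981262207031), 2.1841890811920166) [[ 0.429 -0.023  0.038]
 [ 0.589  0.062  0.097]]
```

```bash
python3 -m inch '[[-1,0,-3.5,0.5,0],[-1,0,-3.5,0.5,0],[-1,0,-3.5,0.5,0],[-1,0,-3.5,0.5,0]]'; python3 -m inch '[[-1,0,-3,0.5,0],[-1,0,-3,0.5,0]]'; python3 -m inch '[[-1,0,-3,0.5,0]]'
```

```text
time: 15.15
position: [0.5893, 0.0222, 0.0705]
tool_rot: [-2.176, -2.236, -0.017]
ft_force: [4.5, -0.4, 5.7]
grip_width: 0.004
time: 15.4
position: [0.5881, 0.0221, 0.0708]
tool_rot: [-2.182, -2.241, -0.032]
ft_force: [14.3, 0.2, -2.8]
grip_width: 0.002
time: 15.52
position: [0.5883, 0.0221, 0.0709]
tool_rot: [-2.185, -2.245, -0.041]
ft_force: [13.0, 0.6, -1.9]
grip_width: 0.003
```

Force jumped to 14 N and motion stopped, so the roll is against the side plate. Backing off to check.

```bash
python3 -m inch '[[-1,0,5,0,0],[-1,0,20,0,0],[-1,0,40,-10,0],[-1,0,40,-40,0],[-1,0,0,-60,0]]'; python3 -m inch '[[-1,-60,0,-50,0],[-1,-60,0,0,0],[-1,-60,0,0,0],[-1,-60,0,0,0],[-1,-60,0,0,0]]';python3 -m inch '[[-1,-60,0,0,0],[-1,-40,0,0,0],[-1,0,0,0,0]]'
python3 - <<'E'
from h import *
a=grab('top','t20.png');b=grab('side','s20.png')
d=np.load('first.npz')
for n,im in(('top',a),('side',b)):
    P=pts(im);h=cv2.cvtColor(im['color'],cv2.COLOR_RGB2HSV);near=(P[...,0]>.38)&(P[...,0]<.68)&(abs(P[...,1]-.02)<.07)&(P[...,2]<.13)&(P[...,2]>.03)
    k=near&(h[...,0]>95)&(h[...,0]<130)&(h[...,1]>120);print(n,'blue',k.sum(),np.percentile(P[k],[2,50,98],axis=0).round(3).tolist())
    k=near&(h[...,0]>12)&(h[...,0]<28)&(h[...,1]>80);print('roll',cv2.minAreaRect(P[k][:,:2].astype(np.float32)*1000),np.percentile(P[k],[.5,99.5],axis=0).round(3).tolist())
D=cv2.absdiff(a['color'],d['topcolor']).max(2)
for nm,(u,v,r) in dict(jar=(344,131,8),nozzle=(398,142,6),tin=(322,283,12),mould=(217,212,28)).items(): print(nm,np.median(D[v-r:v+r,u-r:u+r]))
cv2.imwrite('pics/b4.png',np.hstack([cv2.resize(a['color'][110:310,180:440],None,fx=1.5,fy=2),cv2.resize(b['color'][110:310,210:440],None,fx=1.7,fy=2)])[:,:,::-1])
E
```

```text
time: 16.15
position: [0.6792, 0.0215, 0.1672]
tool_rot: [-2.162, -2.224, 0.01]
ft_force: [0.2, -0.6, -0.0]
grip_width: 0.004
time: 16.77
position: [0.6842, -0.2622, 0.1988]
tool_rot: [-2.126, -2.227, 0.021]
ft_force: [1.6, 0.2, -0.3]
grip_width: 0.004
time: 17.15
position: [0.6796, -0.3699, 0.1861]
tool_rot: [-2.121, -2.205, 0.037]
ft_force: [-0.4, 0.8, 0.0]
grip_width: 0.006
top blue 54 [[0.575, -0.01, 0.046], [0.578, 0.025, 0.085], [0.595, 0.053, 0.095]]
roll ((478.898193359375, 19.371898651123047), (192.9453582763672, 87.5638198852539), 6.0420331954956055) [[0.414, -0.02, 0.061], [0.573, 0.061, 0.101]]
side blue 15 [[0.58, -0.013, 0.033], [0.582, -0.004, 0.063], [0.595, 0.022, 0.083]]
roll ((483.257568359375, 18.870040893554688), (211.33050537109375, 99.7077407836914), 8.077507019042969) [[0.417, -0.024, 0.038], [0.575, 0.065, 0.097]]
jar 4.0
nozzle 8.0
tin 5.0
mould 4.0
```

View pics/b4.png

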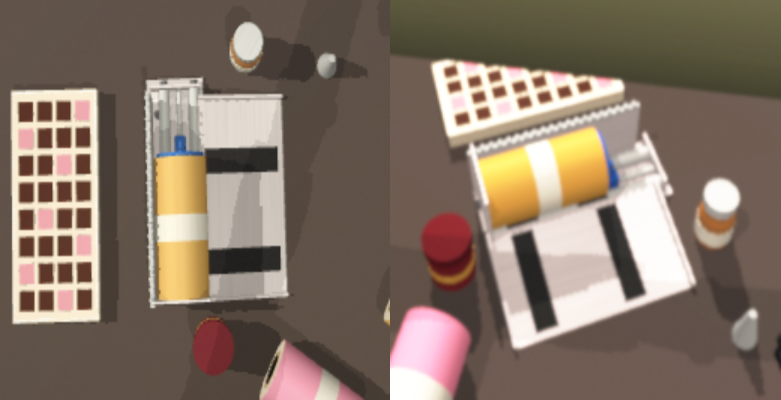

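The roll is seated (top view, crop (182,228)) between the side plate (v≈300) and the blue disc (v≈155), with no visible gap. It spans world x 0.414–0.574 and its top is at z≈0.097–0.10. Bystanders are unmoved and the arm is clear. Handing in.

```bash
python3 -c "
from bench import ctrl
print(ctrl.close_job())"
```

```text
the job is handed in; nothing more can be done
None
```

I pushed the large gold roll up the ramp with both open fingers, which also squared it. It dropped about 6 mm between the two rollers and stayed there after I backed off. I then pushed the blue guide with shut fingers until the roll met the side plate, where the force rose from about 4.5 to 14 N and motion stopped.

**Last checks:**
- **Roll:** it spans world x of about 0.414 to 0.574 m, and both views show it seated. Its top reads 0.097 m in the side view and 0.101 m in the top view, against an expected 0.097.
- **Guide:** I saw no gap between the disc and the roll.
- **Bystanders:** the mould, jar, tin and nozzle show no movement in the top view.
- **Arm and time:** the arm ended well clear, at about 17 s of robot time.

**Disagreements:** the two cameras differed by 2 to 5 mm throughout. The final automatic box fit for the roll was thrown off by stray pixels, about 193 to 211 mm long instead of 160. I relied on the point extents and the picture instead.

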